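# Wind the bench lift level with the stand

### The arm

A 6-joint arm with a two-finger parallel gripper is mounted at the origin on the work surface. World frame = base frame: x ahead of the robot, y to its left, z up, the work surface at z = 0. Lengths are in mm, angles in rad, forces in N, time in s.
With the tool pointing down it reaches from about 375 to 900 mm from the base axis. Payload 3.1 kg.
Tool frame: the origin (TCP) lies on the front face of the gripper's body, between the roots of the fingers; the fingertips stand 70 mm ahead of it and the grasp point (between the pads) lies 51 mm ahead of it; y points along the fingers, z is the direction in which the jaws open and shut, and the axes are right-handed (so a half turn about y gives the same grasp; the last joint's range is limited). The gripper opens to 87 mm and grips with 3 to 60 N. Pads are 19 mm wide; open, the fingers measure 117 mm over their backs; the gripper's body (75 mm by 190 mm) begins 51 mm behind the grasp point.
Start: joints at [1.002, 0.527, 1.433, -0, 1.181, -0.178], TCP at [238.039, 577.871, 292.248] pointing down, gripper open.
Joint ranges: [-3.08, 3.08], [-0.75, 2.2], [0.22, 2.44], [-1.43, 4.57], [0, 2.65], [-2.85, 2.85]. Speed limits (rad/s): [2.79, 2.79, 3.14, 3.14, 3.14, 3.14].

### API

Orientations are given as a unit quaternion [w, x, y, z].
In Python, from rig import * gives the robot as it stands. The module is installed in compiled form; this text tells all that it offers.
- The arm moves only by the shell command python3 -m inch 'ROWS' [OPENING] [FORCE]. ROWS is JSON, a list of rows, each a list of 4 numbers: the shift along the tool's x, y, z in m, then the turn about the tool's y in rad. A call has exactly 10 rows; each row shifts and turns the commanded pose from where the row before left it, along the tool's axes as they then stand; what a row does not reach is not made up. A row lasts 1/8 s, in which the tool goes at most 62.5 mm and 10.7 degrees, less where a joint would pass 70% of its speed; a pose out of reach is approached as far as the arm can. A call with a gripper value outside its range is refused whole. OPENING is the opening, from -1 (shut) to 1 (fully open), so that 0 is half open, set as the call begins (- or left out, the last holds). The fingers move at their own pace and stop on an object; FORCE is the grip in N (left out, the last holds). Time passes only in rows, so rows that do not move let the fingers close, or fill a call up. It gives the time, the measured TCP pose, the force and the opening at its end, in the units of the state.
- get_obs(): the state, without advancing time (a new reading comes with each control period).
- get_image(name): name is "side" or "top" or "wrist"; returns a dict with "color" (420x560x3 uint8, red, green, blue), "depth" (420x560 float32, mm along the optical axis (not along the pixel's ray), 0 where there is no reading), "vertical_fov" (degrees; the focal length in pixels is half the picture's height over the tangent of half this angle, whatever the lens; pixels are square), "cx", "cy" (the principal point, pixels), "world_from_camera" (4x4, takes a point from camera to world coordinates). Camera axes: x right, y up, looking along -z (the intrinsics and any distortion apply to the point x, -y, -z); pixel columns grow to the right and rows downward; lengths in mm; the calibration is good to about 2 mm. A picture is of the moment at which its call begins.
- finish_job(): hands the job in, once; it reports no verdict.
The state is a dict: "t": time; "joint_pos": joint angles; "joint_velocities": joint speeds; "effort": joint torques, N m; "tool_pos": TCP position; "eef_rot": TCP orientation; "contact_force": force on the tool from outside, world axes, zero at the start; "moment": the same for the moment, N m; "width": finger opening in mm.
Only numpy, scipy, OpenCV 4.12 (cv2) and the standard library are available. Lean on these libraries where they do the work, as an engineer would, in place of code of your own. Each camera call takes 0.05 s, during which the arm holds its last target.

### The job

Take the loose crank out of the ceramic tray, fit it fully down onto the square shaft of the grey bench lift, and wind it round clockwise (seen from above) until the lift's platform is level with the top of the stand beside it, ready for a board to be laid across both. Leave the crank sitting on the shaft, let go of it, and leave the stand and the other things in the tray where they are.

Things in the scene. Friction and masses are not known exactly. Their poses are not given: they have to be found in the camera images.
- crank: Loose steel crank, 0.55 kg, standing socket-down on the tray floor. Origin: centre of its hub's underside; x along the arm to the handle; z up. Hub: block 38 mm square, 36 high, with a 23 mm square hole 36 deep open at the underside, sides parallel to x, y. Flat arm 36 to 48 mm above origin, 20 wide, x -24 to 97 mm. Most weight is in the hub.
- crank_grip (a point): Centre of the 30 mm square, 36 mm tall block on top of the crank's hub (48 to 84 mm above the crank's origin, on the hub axis), made to grip it by. Its sides are parallel to the crank's x and y; axes as the crank's.
- handle_mid (a point): Middle of the crank's upright black plastic handle, 25 mm in diameter, 56 mm tall (49 to 105 mm above the crank's origin), 82 mm from the hub axis. The handle spins freely on its own upright axis. Axes as the crank's.
- shaft_seat (a point): Lift: centre of the round shoulder (36 mm wide, 112 mm over the table) from which the upright shaft rises: 20 mm square, 32 tall, top 7 mm tapering to 10 square. x, y parallel to the square's sides, turning with it; z up. Crank fully home: its hub's underside rests here, at any of four quarter turns. Fit 1.5 mm loose a side: crank has about 9 degrees play either way.
- lift_shaft (a joint): Angle of the square shaft in rad, growing clockwise seen from above, which raises the platform 25 mm a turn; 0 is the lowest stop, 18.8 (three turns) the highest. It turns stiffly (0.15 N m) and stays where left. Platform and stand always stay lower than the arm of the seated crank.
- platform_top (a point): Centre of the top face of the lift's square aluminium platform, 130 x 130 x 12 mm, which moves straight up and down, 155 mm from the shaft axis on the side of the lift away from the robot. Axes as the lift's: z up.
- stand_top (a point): Centre of the top face of the stand's aluminium plate, 120 x 90 x 12 mm, next to the platform (to its right seen from the robot, gap about 13 mm). Its height is clamped, 96 to 114 mm above the table, and must stay as it is. z up.
- tray: Fixed white ceramic tray, 280 mm square, rim 24 mm high and 8 mm thick, floor 8 mm thick. Origin: centre of its underside, 4 mm above the table (on the bamboo mat). A yellow clamp is fixed on the rim at its +y side, up to 50 mm high. The tray and the lift stand left and right of each other, either way round.
- socket_wrench: Silver socket wrench lying in the tray, 195 mm long, up to 36 mm high at its head; to be left alone. Origin: underside, mid-length; x along it to the head.
- socket0: Loose chrome socket standing in the tray, 30 mm across, 44 mm tall; leave alone. Origin: centre of its underside.
- socket1: Loose chrome socket, 34 mm across, 50 mm tall; leave alone. Origin: centre of its underside.
- socket2: Loose chrome socket, 40 mm across, 56 mm tall; leave alone. Origin: centre of its underside.
- tumbler: Clear glass tumbler standing upside down in the tray, 60 mm across, 95 mm tall; leave alone. Origin: centre of its mouth, on the tray floor.

How it is judged (in metres and radians):
On the way, in this order (a step that is already met when the one before it is completed fails the run):
1. the crank is fully home on the square shaft, before the platform has been raised (less than 8 mm) (z of crank in the frame of shaft_seat between -0.005 and 0.005 m and horizontal distance between crank and shaft_seat below 0.005 m and angle between crank's own z axis and vertical below 0.14 rad and distance of platform_top from where it was at the start of the episode below 0.008 m), for 0.2 s.
2. the platform has been raised by more than 20 mm with the crank on the shaft (z of crank in the frame of shaft_seat between -0.005 and 0.005 m and horizontal distance between crank and shaft_seat below 0.005 m and angle between crank's own z axis and vertical below 0.14 rad and distance of platform_top from where it was at the start of the episode above 0.02 m), for 0.1 s.
At the end, for the whole second after the job is handed in: The platform's top is level with the stand's top within 4 mm; the crank sits upright (within 8 degrees) and fully home on the shaft (within 5 mm in height and sideways), let go; crank and shaft are at rest (z of crank in the frame of shaft_seat between -0.005 and 0.005 m and horizontal distance between crank and shaft_seat below 0.005 m and angle between crank's own z axis and vertical below 0.14 rad and z of platform_top in the frame of stand_top between -0.004 and 0.004 m and linear speed of crank below 0.02 m/s and velocity of joint lift_shaft between -0.1 and 0.1 rad/s); the robot touches nothing.
It fails at once if the stand's top is displaced by more than 4 mm (distance of stand_top from where it was at the start of the episode above 0.004 m).
It fails at once if the wrench, a socket or the tumbler is displaced by more than 30 mm (distance of any of socket_wrench, socket0, socket1, socket2, tumbler from where it was at the start of the episode above 0.03 m).
It fails at once if the tumbler or a socket is tipped over (angle between any of socket0, socket1, socket2, tumbler's own z axis and vertical above 0.5 rad).
It also fails if it takes over 61 s, if anything falls off the work surface, if the arm or the gripper's body presses on something with over 40 N, if the wrist force passes 120 N, or if a joint passes its speed limit or range.

## Working session

There is one attempt and no reset: what is moved stays moved. The work goes in short steps, Python scripts to look and compute and a shell command to move; the robot and the scene stay as the last step left them, time stands still between calls to the robot, and variables do not carry over. Pictures are saved under pics/ and viewed, and the job is handed in when it is done.

```bash
mkdir -p pics; ls; cat > h.py <<'E'
from rig import *
import numpy as np, cv2
def grab(n,tag):
    im=get_image(n); cv2.imwrite(f'pics/{tag}.png',im['color'][...,::-1]); np.savez(f'pics/{tag}.npz',**{k:np.array(v) for k,v in im.items()}); return im
def load(tag): return dict(np.load(f'pics/{tag}.npz'))
def cloud(im):
    d=im['depth']; h,w=d.shape; f=h/2/np.tan(np.radians(float(im['vertical_fov']))/2)
    v,u=np.mgrid[:h,:w]; x=(u-im['cx'])/f*d; y=-(v-im['cy'])/f*d
    P=np.stack([x,y,-d,np.ones_like(d)],-1)@np.array(im['world_from_camera']).T
    P=P[...,:3]; P[d==0]=np.nan; return P
def onplane(im,u,v,z):
    h=im['color'].shape[0]; f=h/2/np.tan(np.radians(float(im['vertical_fov']))/2); T=np.array(im['world_from_camera'])
    r=T[:3,:3]@np.array([(u-im['cx'])/f,-(v-im['cy'])/f,-1]); o=T[:3,3]; return o+r*(z-o[2])/r[2]
E
python3 - <<'E'
from h import *
for n in ['top','side','wrist']:
    im=grab(n,n+'0'); print(n,{k:np.round(v,3).tolist() if k=='world_from_camera' else v for k,v in im.items() if k not in('color','depth')})
print(get_obs())
E
```

```text
pics
top {'vertical_fov': 51.89908600049356, 'cx': 278.58030109927495, 'cy': 212.99347979675287, 'world_from_camera': [[-0.034, 0.976, -0.216, 315.891], [-0.999, -0.032, 0.009, -28.973], [0.002, 0.216, 0.976, 1155.425], [0.0, 0.0, 0.0, 1.0]]}
side {'vertical_fov': 43.605921361535934, 'cx': 286.3929130672825, 'cy': 208.10292018192132, 'world_from_camera': [[0.949, 0.232, -0.214, 290.917], [-0.315, 0.665, -0.677, -823.086], [-0.014, 0.71, 0.704, 904.773], [0.0, 0.0, 0.0, 1.0]]}
wrist {'vertical_fov': 63.755330224514104, 'cx': 279.6626114832287, 'cy': 216.08497469911305, 'world_from_camera': [[0.382, -0.896, -0.227, 176.833], [0.924, 0.369, 0.097, 603.387], [-0.003, -0.247, 0.969, 383.735], [0.0, 0.0, 0.0, 1.0]]}
{'t': 0.15, 'joint_pos': array([ 1.00150133e+00,  5.28265571e-01,  1.43362720e+00, -2.92618953e-05,
        1.18137916e+00, -1.78500543e-01]), 'joint_velocities': array([ 1.13547152e-04, -2.25730360e-03, -2.30856369e-03,  5.77758983e-05,
        7.11587493e-04, -3.31226152e-03]), 'effort': array([ 4.90110451e-04, -4.40431488e+01, -1.76843065e+01,  6.32969057e-02,
        5.53108205e-02, -1.04539822e-04]), 'tool_pos': array([237.80811629, 577.50049577, 291.48225418]), 'eef_rot': array([-0.69309531,  0.69420769, -0.13749321,  0.13707732]), 'contact_force': array([-0.04920736,  0.1536643 , -0.10167336]), 'moment': array([-0.00205006, -0.03536971, -0.03507711]), 'width': 86.94412184058432}
```

View pics/top0.png

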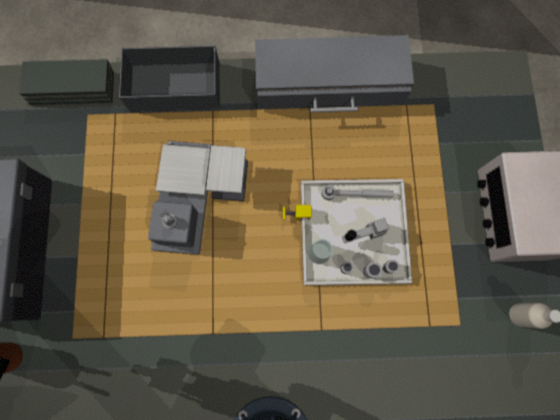

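View pics/side0.png

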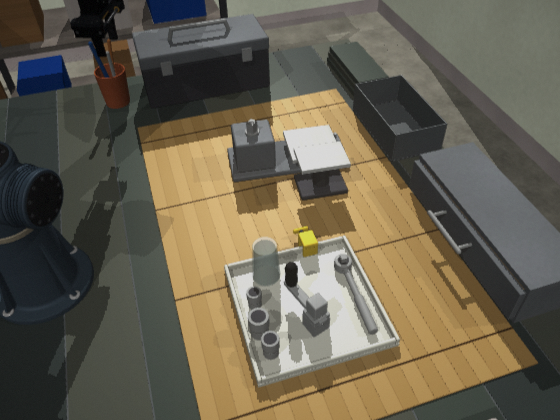

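View pics/wrist0.png

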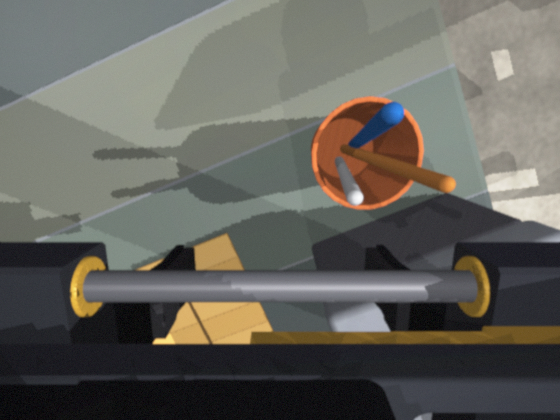

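```bash
python3 - <<'E'
from h import *
t=load('top0'); s=load('side0')
c=lambda im,a,b,x,y,k:cv2.resize(im['color'][b:y,a:x,::-1],None,fx=k,fy=k,interpolation=cv2.INTER_CUBIC)
cv2.imwrite('pics/c1.png',c(t,290,170,420,295,6)[:600]); 
cv2.imwrite('pics/c1.png',cv2.resize(c(t,290,170,420,295,4),None,fx=1,fy=1))
cv2.imwrite('pics/c2.png',c(t,140,135,260,260,4))
cv2.imwrite('pics/c3.png',c(s,220,230,400,385,4)[:600])
cv2.imwrite('pics/c4.png',c(s,220,110,360,205,5))
P=cloud(t);Q=cloud(s)
for n,I,pts in [('t',P,[(378,228),(380,226),(350,237),(168,218),(185,170),(227,165),(150,300),(355,200)]),('s',Q,[(316,302),(316,307),(291,268),(252,125),(252,145),(310,140),(325,160),(350,300)])]:
    for u,v in pts: print(n,u,v,np.round(I[v,u]))
E
```

```text
t 378 228 [ 504. -285.   98.]
t 380 226 [ 509. -291.   97.]
t 350 237 [ 481. -211.  112.]
t 168 218 [536. 226. 144.]
t 185 170 [687. 207.  51.]
t 227 165 [678.  88. 106.]
t 150 300 [349. 304.   4.]
t 355 200 [ 598. -250.   13.]
s 316 302 [ 511. -298.   95.]
s 316 307 [ 507. -308.   95.]
s 291 268 [ 487. -224.  118.]
s 252 125 [536. 218. 138.]
s 252 145 [524. 184. 104.]
s 310 140 [690. 218.  53.]
s 325 160 [674.  74. 101.]
s 350 300 [ 601. -261.   12.]
```

View pics/c1.png

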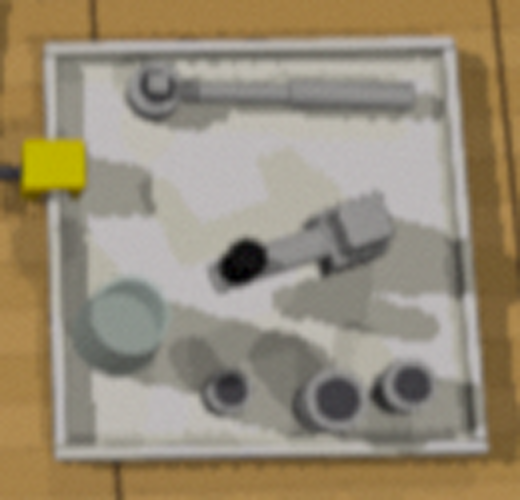

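View pics/c2.png

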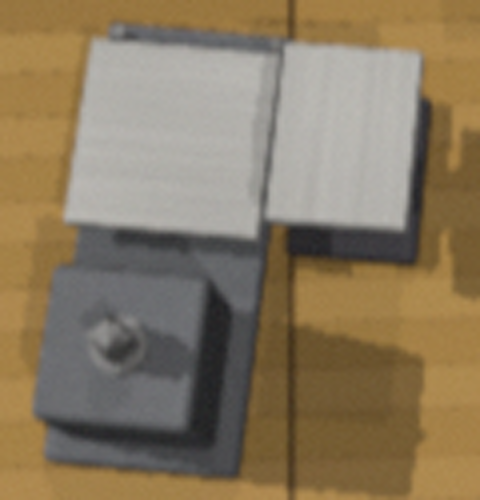

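View pics/c3.png

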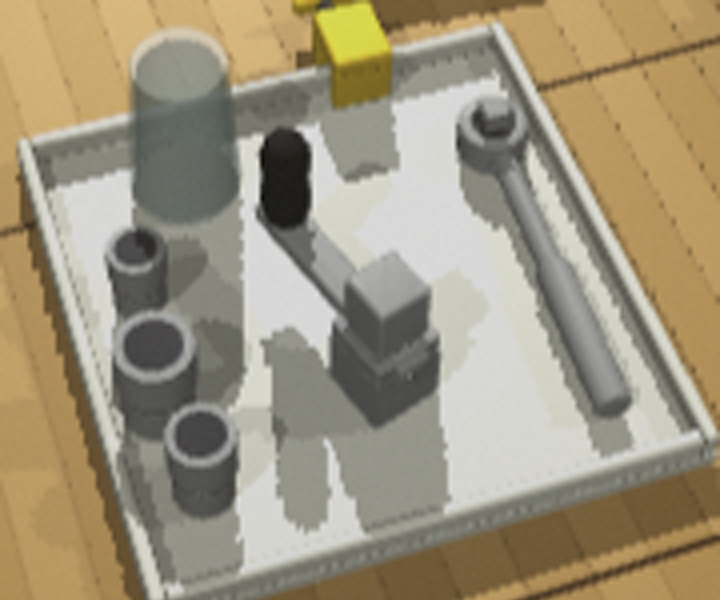

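View pics/c4.png

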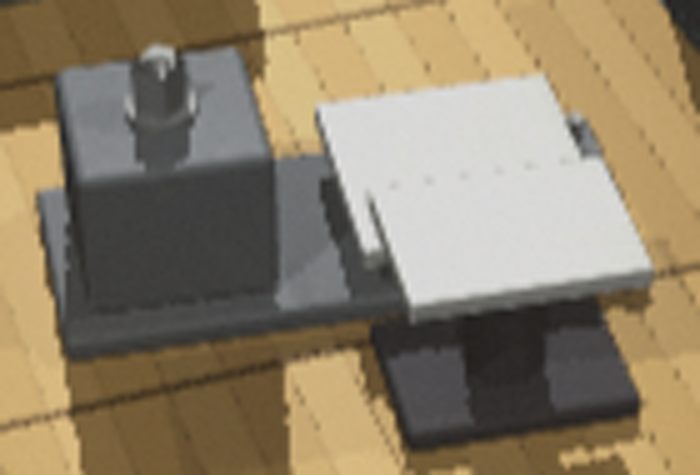

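```bash
cat > m.py <<'E'
from h import *
def rect(P,lo,hi,cx,cy,r):
    m=(np.abs(P[...,2]-(lo+hi)/2)<(hi-lo)/2)&(np.hypot(P[...,0]-cx,P[...,1]-cy)<r)
    q=P[m][:,:2].astype(np.float32); return cv2.minAreaRect(q),len(q),np.median(P[m][:,2]),q.mean(0),q
E
python3 - <<'E'
from m import *
for n in ['top0','side0']:
    im=load(n);P=cloud(im)
    for nm,a in dict(block=(90,104,507,-293,35),handle=(100,125,484,-217,25),arm=(52,68,492,-250,50),shaft=(120,152,537,223,25),shtop=(138,152,537,223,15),seat=(106,118,537,223,25),plat=(40,64,690,215,110),stand=(95,118,690,80,100)).items():
        try:
            r,k,z,mn,q=rect(P,*a); print(n,nm,np.round(r[0],1),np.round(r[1],1),round(r[2],1),k,'z',round(float(z),1),mn.round(1), 'eig', np.round(np.degrees(np.arctan2(*np.linalg.eigh(np.cov(q.T))[1][::-1,1])),1))
        except Exception as e: print(nm,e)
E
```

```text
top0 block [ 513.5 -294. ] [29.3 29.6] 15.8 140 z 96.0 [ 513.2 -293.4] eig -142.2
top0 handle [ 489.9 -215. ] [23.9 22.2] 82.7 86 z 116.1 [ 488.9 -214.3] eig 52.9
top0 arm [ 503.9 -248.7] [37.1 98.1] 10.6 209 z 59.9 [ 501.1 -256.7] eig 107.4
top0 shaft [537.6 231.2] [20.9 19.2] 42.3 89 z 140.6 [535.7 229.3] eig 49.6
top0 shtop [536.9 230.4] [17.6 18.3] 44.0 50 z 143.0 [537.2 229.3] eig 176.9
top0 seat [536.2 221.2] [45.6 49.5] 63.4 225 z 109.7 [534.7 219.3] eig 157.3
top0 plat [692.  213.1] [131.3 132.3] 83.1 2289 z 52.2 [689.4 212. ] eig -148.0
top0 stand [672.4  92.7] [ 90.8 121.2] 83.8 1593 z 102.7 [670.4  92.4] eig 173.3
side0 block [ 512.1 -296.8] [30.4 31. ] 16.8 237 z 95.4 [ 511.9 -298.1] eig 59.9
side0 handle [ 489.  -219.7] [22.8 22.2] 36.1 153 z 113.9 [ 487.7 -222.2] eig 158.9
side0 arm [ 496.9 -251.7] [25.7 94.3] 10.5 279 z 59.3 [ 493.9 -250.8] eig 98.0
side0 shaft [534.1 225.6] [19.7 25.6] 70.2 107 z 134.7 [534.9 224.6] eig 169.0
side0 shtop [535.4 226.6] [16.9 20. ] 70.2 39 z 141.7 [535.7 226.6] eig -178.9
side0 seat [535.4 218.4] [39.4 48.3] 77.3 153 z 109.8 [535.4 218. ] eig 165.1
side0 plat [690.3 212.4] [135.8 131.1] 83.4 957 z 51.9 [686.2 230.3] eig -167.5
side0 stand [670.5  89.8] [ 96.3 120.8] 83.9 1284 z 102.2 [668.8  86.1] eig 174.4
```

```bash
cat >> h.py <<'E'
from scipy.spatial.transform import Rotation as R
def pose():
    o=get_obs(); q=o['eef_rot']; M=R.from_quat([q[1],q[2],q[3],q[0]]).as_matrix(); return o,np.array(o['tool_pos']),M
def rel(target,yaw=None):
    "shift in tool axes to TCP target mm; yaw: desired world angle (deg) of jaw(tool z) axis mod 180"
    o,p,M=pose(); print('t',round(o['t'],2),'tcp',p.round(1),'zaxis deg',round(np.degrees(np.arctan2(M[1,2],M[0,2])),1),'tilt',M[:,0].round(3),'w',round(float(o['width']),1),'F',o['contact_force'].round(1),'j6',o['joint_pos'][5].round(3))
    d=M.T@(np.array(target)-p); print('shift m',(d/1000).round(4))
E
python3 - <<'E'
from h import *
o,p,M=pose(); print(M.round(3)); im=load('wrist0'); T=im['world_from_camera']; print((M.T@(T[:3,3]-p)).round(1),(M.T@-T[:3,2]).round(3))
rel([537,229,300])
E
```

```text
[[ 0.925 -0.001  0.381]
 [-0.381 -0.001  0.925]
 [-0.    -1.    -0.002]]
[-66.3 -92.2   0.6] [ 0.247  0.969 -0.001]
t 0.15 tcp [237.8 577.5 291.5] zaxis deg 67.6 tilt [ 0.925 -0.381 -0.   ] w 86.9 F [-0.   0.2 -0.1] j6 -0.179
shift m [ 0.4094 -0.0083 -0.2083]
```

```bash
python3 -m inch '[[0.05,0,-0.023,0],[0.05,0,-0.023,0],[0.05,0,-0.023,0],[0.05,0,-0.023,0],[0.05,0,-0.023,0],[0.05,0,-0.023,0],[0.05,0,-0.023,0],[0.05,0,-0.023,0],[0.053,0,-0.023,0],[0,0,0,0]]' 0.3
python3 - <<'E'
from h import *
rel([513,-295,200]); im=grab('wrist','w1')
E
```

```text
t: 1.4
tool_pos: [581.2, 210.5, 291.9]
eef_rot: [-0.693, 0.693, -0.139, 0.14]
contact_force: [-0.2, 0.3, -0.9]
width: 56.6
t 1.4 tcp [581.2 210.5 291.9] zaxis deg 67.3 tilt [ 0.922 -0.386  0.002] w 56.6 F [-0.2  0.3 -0.9] j6 -1.007
shift m [ 0.1321  0.0921 -0.4926]
```

View pics/w1.png

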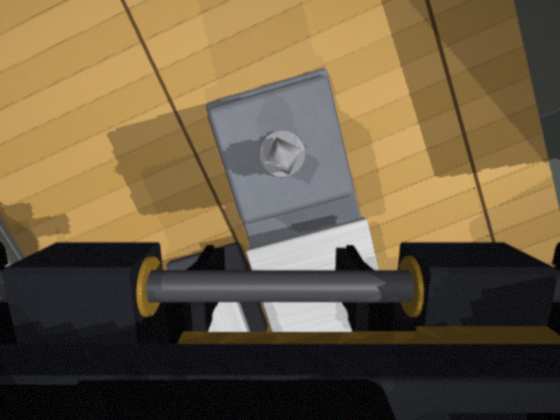

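```bash
python3 - <<'E'
from h import *
im=load('w1'); c=im['color'][115:190,240:330,::-1]; cv2.imwrite('pics/c5.png',cv2.resize(c,None,fx=8,fy=8,interpolation=cv2.INTER_CUBIC))
print(get_obs()['joint_pos'].round(3))
E
```

```text
[ 0.17   0.517  1.454  0.     1.171 -1.006]
```

View pics/c5.png

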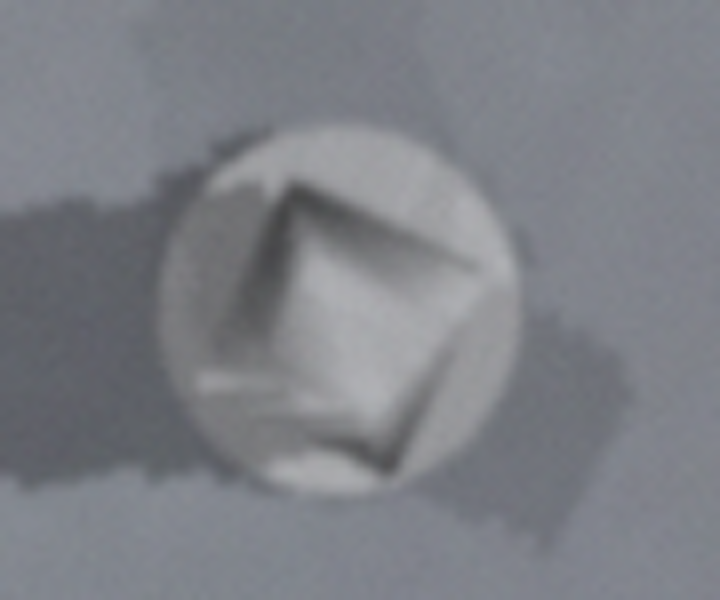

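```bash
python3 - <<'E'
from h import *
im=load('w1'); g=lambda x,y,z: onplane(im,240+(x+.5)/8-.5,115+(y+.5)/8-.5,z)
for z in (112,137):
    c=[g(*p,z) for p in [(293,185),(475,265),(388,470),(208,375)]]
    for a in range(4):
        d=c[(a+1)%4]-c[a]; print(z,np.linalg.norm(d).round(1),np.degrees(np.arctan2(d[1],d[0])).round(1)%90)
    print(np.mean(c,0).round(1))
print('seat',[g(*p,112).round(1) for p in [(340,310),(160,310),(520,310),(340,125),(340,497)]])
print('cam',im['world_from_camera'][:3,3].round(1))
t=load('top0'); 
E
```

```text
112 19.6 44.0
112 22.0 44.5
112 20.4 39.5
112 20.4 42.5
[539.2 230.7 112. ]
137 17.8 44.0
137 19.9 44.5
137 18.5 39.5
137 18.5 42.5
[537.5 231.2 137. ]
seat [array([537.8, 231.1, 112. ]), array([530.9, 214.7, 112. ]), array([544.8, 247.6, 112. ]), array([521.4, 238. , 112. ]), array([555., 224., 112.])]
cam [520.1 236.7 384.1]
```

```bash
python3 -m inch '[[0.0175,0,-0.0582,0],[0.0175,0,-0.0582,0],[0.0175,0,-0.0582,0],[0.0175,0,-0.0582,0],[0.0175,0,-0.0582,0],[0.0175,0,-0.0582,0],[0.0175,0,-0.0582,0],[0.0175,0,-0.0582,0],[0.0175,0,-0.0582,0],[0,0,0,0.177]]'
python3 -m inch '[[0,0,0,0.1775],[0,0,0,0.1775],[0,0,0,0.1775],[0,0,0,0.1775],[0,0,0,0],[0,0,0,0],[0,0,0,0],[0,0,0,0],[0,0,0,0],[0,0,0,0]]'
python3 - <<'E'
from h import *
rel([513,-295,200]); im=grab('wrist','w2')
E
```

```text
t: 2.7
tool_pos: [523.7, -333.6, 292.0]
eef_rot: [-0.678, 0.678, -0.201, 0.201]
contact_force: [0.8, -0.1, -1.3]
width: 56.3
t: 3.95
tool_pos: [524.1, -330.5, 292.2]
eef_rot: [-0.568, 0.568, -0.422, 0.422]
contact_force: [-0.5, -0.0, 0.1]
width: 56.5
t 3.95 tcp [ 524.1 -330.5  292.2] zaxis deg 16.8 tilt [ 0.289 -0.957  0.   ] w 56.5 F [-0.5 -0.   0.1] j6 -1.036
shift m [-0.0372  0.0922 -0.0004]
```

View pics/w2.png

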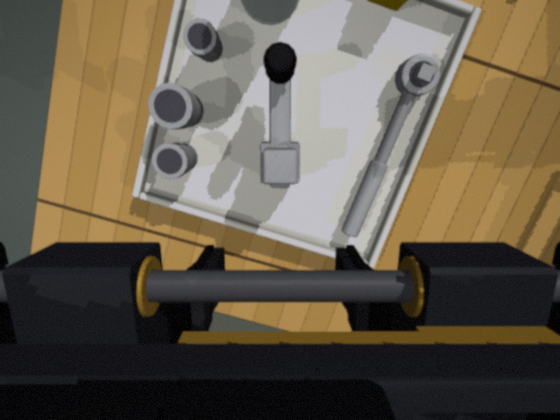

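```bash
python3 - <<'E'
from m import *
im=load('w2');P=cloud(im)
for a in [(91,102,513,-294,35),(100,125,489,-216,25),(52,66,500,-252,50)]:
    r,k,z,mn,q=rect(P,*a); print(np.round(r[0],1),np.round(r[1],1),round(r[2],1),k,z,mn)
c=im['color'][130:200,240:320,::-1]; cv2.imwrite('pics/c6.png',cv2.resize(c,None,fx=8,fy=8,interpolation=cv2.INTER_CUBIC))
rel([513,-295,129])
E
```

```text
[ 514.  -295.9] [29.4 29.2] 17.0 1207 95.95615924092255 [ 514.0368  -295.49484]
[ 490.8 -217.3] [25.1 24.9] 18.4 967 116.89353259625102 [ 491.28204 -218.62062]
[ 503.3 -260.3] [37.4 75.1] 17.5 1592 59.92685714983733 [ 502.8157  -256.97485]
t 4.0 tcp [ 524.1 -330.5  292.2] zaxis deg 16.8 tilt [ 0.289 -0.957 -0.   ] w 56.4 F [-0.1 -1.3 -0.2] j6 -1.036
shift m [-0.0372  0.1632 -0.0004]
```

View pics/c6.png

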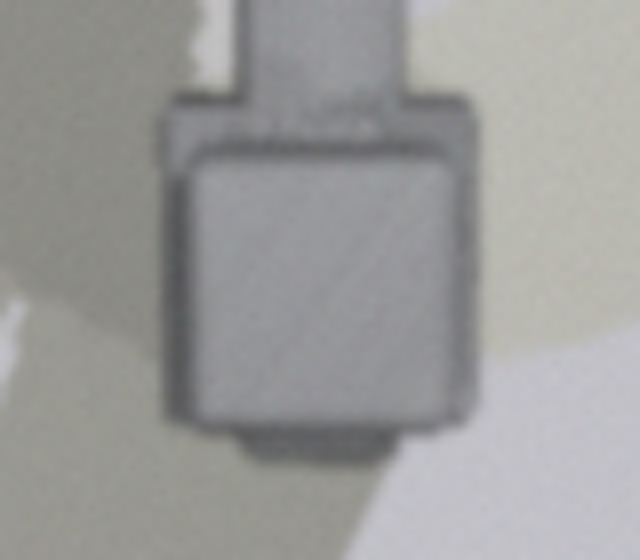

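```bash
python3 -m inch '[[-0.0363,0,0,0],[0,0.03,0,0],[0,0.03,0,0],[0,0.03,0,0],[0,0.025,0,0],[0,0.02,0,0],[0,0.015,0,0],[0,0.01,0,0],[0,0.005,0,0],[0,0,0,0]]' - 40
python3 - <<'E'
from h import *
rel([513.8,-295.7,127])
E
```

```text
t: 5.25
tool_pos: [513.7, -295.7, 127.3]
eef_rot: [-0.568, 0.568, -0.422, 0.422]
contact_force: [-0.3, 0.4, -0.1]
width: 56.7
t 5.25 tcp [ 513.7 -295.7  127.3] zaxis deg 16.8 tilt [ 0.289 -0.957  0.   ] w 56.7 F [-0.3  0.4 -0.1] j6 -1.004
shift m [0.     0.0003 0.0001]
```

Close, then lift.

```bash
python3 -m inch '[[0,0,0,0],[0,0,0,0],[0,0,0,0],[0,0,0,0],[0,0,0,0],[0,0,0,0],[0,0,0,0],[0,0,0,0],[0,0,0,0],[0,0,0,0]]' -1 40
python3 -m inch '[[0,-0.01,0,0],[0,-0.02,0,0],[0,-0.03,0,0],[0,-0.04,0,0],[0,-0.04,0,0],[0,-0.03,0,0],[0,-0.01,0,0],[0,0,0,0],[0,0,0,0],[0,0,0,0]]' 
python3 - <<'E'
from h import *
rel([513.8,-295.7,127]); grab('wrist','w3'); grab('side','s3')
E
```

```text
t: 6.5
tool_pos: [513.7, -295.8, 127.6]
eef_rot: [-0.568, 0.568, -0.421, 0.422]
contact_force: [-1.8, -0.8, 4.6]
width: 36.7
t: 7.75
tool_pos: [513.1, -295.2, 305.6]
eef_rot: [0.568, -0.568, 0.423, -0.42]
contact_force: [-0.9, -0.1, -4.8]
width: 36.6
t 7.75 tcp [ 513.1 -295.2  305.6] zaxis deg 16.8 tilt [ 0.289 -0.957 -0.003] w 36.6 F [-0.9 -0.1 -4.8] j6 -1.004
shift m [0.0012 0.1785 0.0008]
```

View pics/w3.png

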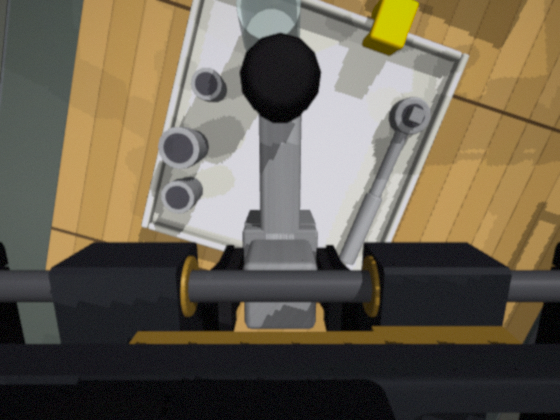

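View pics/s3.png

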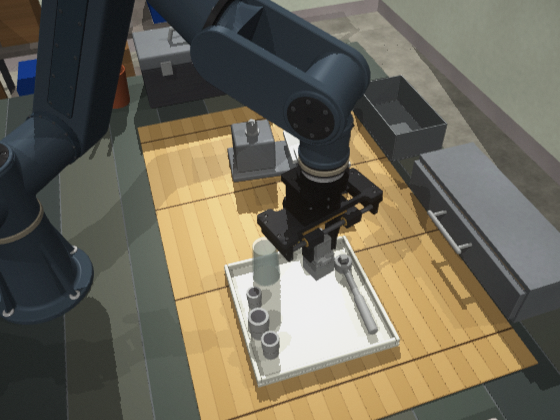

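```bash
python3 - <<'E'
from m import *
im=load('w3');P=cloud(im)
for (u,v) in [(280,70),(280,80),(280,130),(280,150),(280,180),(280,205),(280,215),(280,228),(280,245),(280,260),(250,240),(310,240),(268,215),(292,215)]: print(u,v,P[v,u].round(1))
m=np.abs(P[...,2]-238)<4
print(m.sum())
for a in [(285,302,490,-217,30),(270,280,513,-294,30),(232,243,500,-250,50)]:
    try:
        r,k,z,mn,q=rect(P,*a); print(np.round(r[0],1),np.round(r[1],1),round(r[2],1),k,z,mn)
    except Exception as e: print(e)
E
```

```text
280 70 [ 490.1 -215.   295.3]
280 80 [ 490.8 -217.4  294.5]
280 130 [ 494.7 -230.6  237.5]
280 150 [ 497.3 -239.3  237.6]
280 180 [ 501.4 -252.8  237.5]
280 205 [ 505.  -264.6  237. ]
280 215 [ 506.3 -269.1  238.1]
280 228 [ 508.3 -275.6  237.4]
280 245 [ 509.6 -280.1  249.5]
280 260 [ 509.5 -279.4  270.1]
250 240 [ 495.7 -285.7  238. ]
310 240 [ 524.3 -277.1  237.9]
268 215 [ 500.8 -271.1  236.8]
292 215 [ 511.9 -267.4  238.1]
5676
[ 490.  -215.6] [24.8 25. ] 68.7 5338 293.7395138432279 [ 490.40952 -216.27066]
[ 513.4 -293.5] [36.7 29.9] 17.0 2589 273.7412581037625 [ 514.37177 -296.3107 ]
[ 503.2 -259. ] [53.9 71.8] 16.5 5778 237.18736139143783 [ 502.61157 -257.67035]
```

```bash
python3 -m inch '[[-0.0551,0,0.0195,0],[-0.0551,0,0.0195,0],[-0.0551,0,0.0195,0],[-0.0551,0,0.0195,0],[-0.0551,0,0.0195,0],[-0.0551,0,0.0195,0],[-0.0551,0,0.0195,0],[-0.0551,0,0.0195,0],[-0.0551,0,0.0195,0],[0,0,0,-0.116]]'
python3 -m inch '[[0,0,0,-0.117],[0,0,0,-0.117],[0,0,0,-0.116],[0,0.01,0,0],[0,0.01,0,0],[0,0,0,0],[0,0,0,0],[0,0,0,0],[0,0,0,0],[0,0,0,0]]'
python3 - <<'E'
from h import *
rel([537.7,230.2,227.6]); grab('wrist','w4'); grab('side','s4'); grab('top','t4')
E
```

```text
t: 9.1
tool_pos: [538.0, 234.4, 306.9]
eef_rot: [0.593, -0.592, 0.386, -0.385]
contact_force: [0.0, -1.2, -5.9]
width: 36.1
t: 10.35
tool_pos: [538.5, 229.8, 287.5]
eef_rot: [0.65, -0.65, 0.279, -0.279]
contact_force: [0.3, 0.6, -5.2]
width: 36.0
t 10.35 tcp [538.5 229.8 287.5] zaxis deg 43.5 tilt [ 0.688 -0.726  0.   ] w 36.0 F [ 0.3  0.6 -5.2] j6 -0.546
shift m [-0.0008  0.0599 -0.0004]
```

View pics/s4.png

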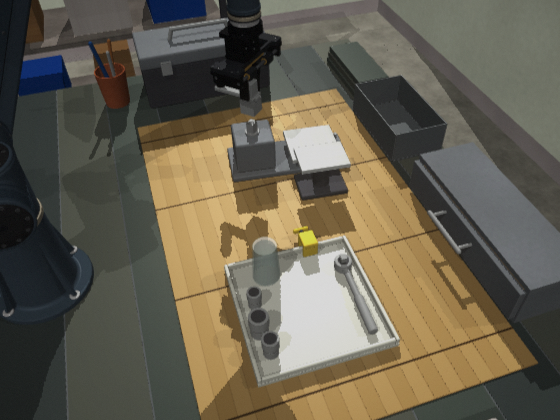

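View pics/w4.png

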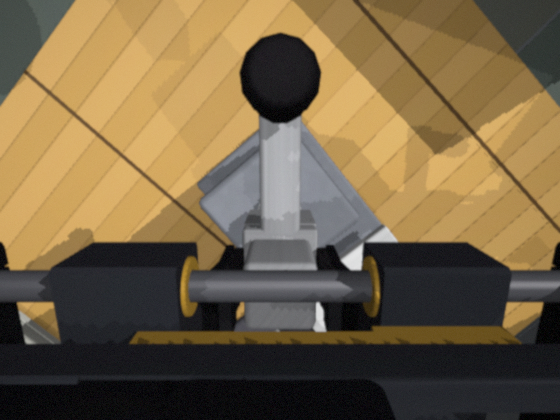

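```bash
python3 - <<'E'
from m import *
im=load('s4'); c=im['color'][75:175,200:320,::-1]; cv2.imwrite('pics/c7.png',cv2.resize(c,None,fx=6,fy=6,interpolation=cv2.INTER_CUBIC))
T=load('s4')['world_from_camera']; h=420; f=210/np.tan(np.radians(43.6059)/2)
def pr(p):
    q=np.linalg.inv(T)@np.r_[p,1]; return (im['cx']+f*q[0]/-q[2],im['cy']-f*q[1]/-q[2])
for p in [(538,230.5,172),(538,230.5,144),(538,230.5,112)]: print(np.round(pr(p),1), ((np.array(pr(p))-[200,75])*6).round())
E
```

```text
[250.8 110.7] [305. 214.]
[251.5 120.2] [309. 271.]
[252.3 130.7] [314. 334.]
```

View pics/c7.png

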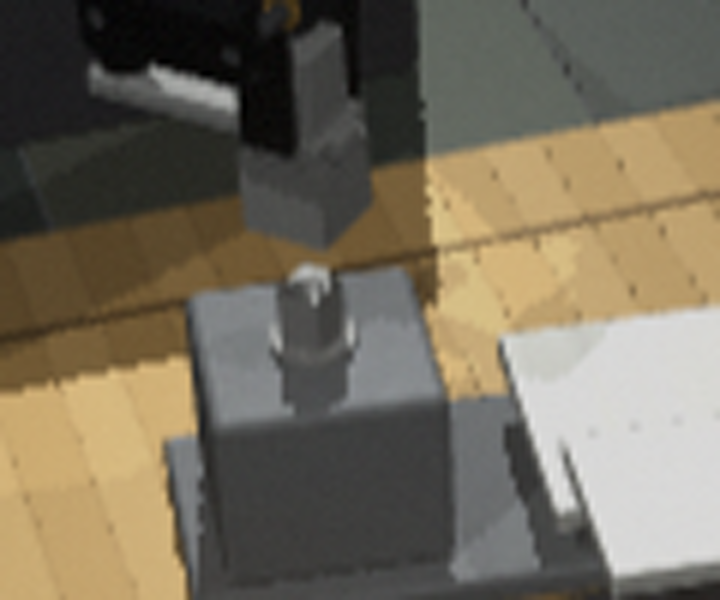

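```bash
python3 -m inch '[[-0.0008,0.008,-0.0004,0],[0,0.008,0,0],[0,0.008,0,0],[0,0.004,0,0],[0,0.003,0,0],[0,0.003,0,0],[0,0.003,0,0],[0,0.003,0,0],[0,0,0,0],[0,0,0,0]]'
python3 - <<'E'
from h import *
rel([537.7,230.2,227.6])
E
```

```text
t: 11.75
tool_pos: [537.7, 230.1, 247.3]
eef_rot: [0.65, -0.65, 0.279, -0.279]
contact_force: [-0.1, 0.2, -5.2]
width: 36.6
t 11.75 tcp [537.7 230.1 247.3] zaxis deg 43.5 tilt [ 0.688 -0.725  0.   ] w 36.6 F [-0.1  0.2 -5.2] j6 -0.546
shift m [-0.      0.0197  0.0001]
```

```bash
python3 -m inch '[[0,0.003,0,0],[0,0.003,0,0],[0,0.003,0,0],[0,0.003,0,0],[0,0.003,0,0],[0,0.002,0,0],[0,0.001,0,0],[0,0.001,0,0],[0,0,0,0],[0,0,0,0]]'
python3 - <<'E'
from h import *
rel([537.7,230.2,227.6])
E
```

```text
t: 13.0
tool_pos: [537.6, 230.1, 228.3]
eef_rot: [0.65, -0.65, 0.279, -0.279]
contact_force: [0.1, 0.0, -5.6]
width: 36.5
t 13.0 tcp [537.6 230.1 228.3] zaxis deg 43.5 tilt [ 0.688 -0.726  0.   ] w 36.5 F [ 0.1  0.  -5.6] j6 -0.545
shift m [-0.      0.0007  0.0001]
```

```bash
python3 -m inch '[[0,0,0,0],[0,0,0,0],[0,0,0,0],[0,0,0,0],[0,0,0,0],[0,-0.01,0,0],[0,-0.02,0,0],[0,-0.03,0,0],[0,-0.02,0,0],[0,0,0,0]]' 0.3 20
python3 - <<'E'
from h import *
rel([537.7,230.2,227.6]); grab('wrist','w5'); grab('side','s5'); grab('top','t5')
E
```

```text
t: 14.25
tool_pos: [538.6, 230.4, 310.6]
eef_rot: [0.651, -0.649, 0.278, -0.281]
contact_force: [0.1, 1.4, -1.0]
width: 56.4
t 14.25 tcp [538.6 230.4 310.6] zaxis deg 43.5 tilt [ 0.688 -0.725  0.003] w 56.4 F [ 0.1  1.4 -1. ] j6 -0.546
shift m [-0.0007  0.083  -0.0011]
```

View pics/w5.png

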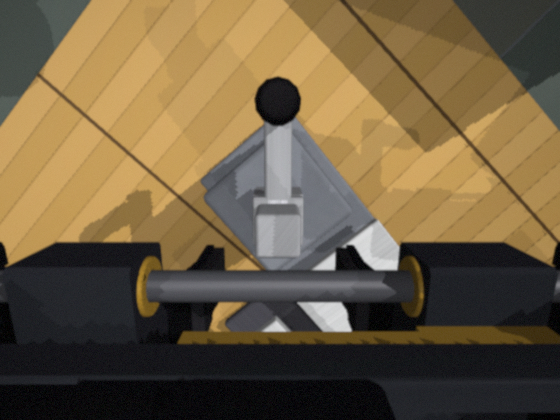

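View pics/s5.png

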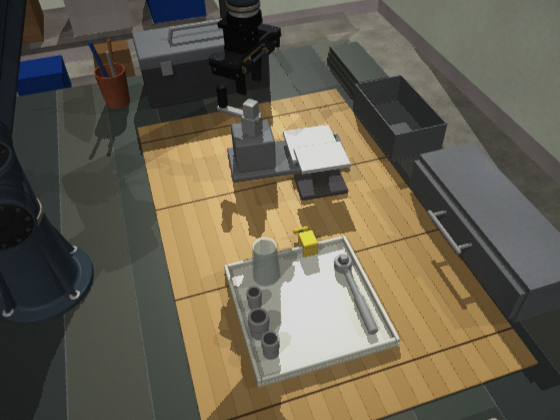

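```bash
python3 - <<'E'
from m import *
im=load('w5');P=cloud(im)
for a in [(208,222,482,290,35),(190,202,538,230,25),(154,166,510,260,45)]:
    r,k,z,mn,q=rect(P,*a); print(np.round(r[0],1),np.round(r[1],1),round(r[2],1),k,z,mn)
for n in ['t5','s5']:
    P=cloud(load(n))
    for a in [(190,202,538,230,22),(205,225,482,290,35),(40,75,690,213,70),(93,112,672,92,65)]:
        r,k,z,mn,q=rect(P,*a); print(n,np.round(r[0],1),np.round(r[1],1),round(r[2],1),k,round(float(z),2))
E
```

```text
[482.5 289.3] [25.  24.9] 17.2 1740 216.98041353928699 [482.8767  289.06714]
[538.5 230.1] [29.7 29.5] 44.0 2047 195.94751271952245 [537.87933 230.8263 ]
[513.3 256.3] [38.1 71.8] 43.9 2551 159.90881857209257 [511.9242 258.1249]
t5 [0. 0.] [0. 0.] 0.0 0 nan
t5 [0. 0.] [0. 0.] 0.0 0 nan
t5 [690.8 212.8] [131.  129.1] 83.1 1972 52.33
t5 [671.7  92.5] [ 90.3 120.7] 84.2 1521 102.78
s5 [537.3 226.3] [32.4 30.7] 41.8 108 195.64
s5 [480.1 284.9] [21.2 25.4] 20.6 78 214.63
s5 [688.3 232.9] [135.9  96.6] 4.1 825 52.0
s5 [670.7  90.8] [ 95.6 120.1] 84.0 1228 102.19
  return _methods._mean(a, axis=axis, dtype=dtype,
  ret = ret.dtype.type(ret / rcount)
m.py:4: RuntimeWarning: Mean of empty slice.
  q=P[m][:,:2].astype(np.float32); return cv2.minAreaRect(q),len(q),np.median(P[m][:,2]),q.mean(0),q
  ret = um.true_divide(
```

```bash
python3 -m inch '[[-0.0413,0,0,0],[-0.04,0,0,0],[0,0.01,0,0],[0,0.02,0,0],[0,0.02,0,0],[0,0.012,0,0],[0,0.006,0,0],[0,0.0026,0,0],[0,0,0,0],[0,0,0,0]]' 
python3 - <<'E'
from h import *
rel([482.5,289.3,240])
E
python3 -m inch '[[0,0,0,0],[0,0,0,0],[0,0,0,0],[0,0,0,0],[0,0,0,0],[0,0,0,0],[0,0,0,0],[0,0,0,0],[0,0,0,0],[0,0,0,0]]' -1 20
python3 - <<'E'
from h import *
rel([482.5,289.3,240])
E
```

```text
t: 15.65
tool_pos: [481.9, 289.2, 238.2]
eef_rot: [0.65, -0.649, 0.279, -0.28]
contact_force: [-0.1, -0.1, 0.9]
width: 56.7
t 15.65 tcp [481.9 289.2 238.2] zaxis deg 43.5 tilt [ 0.688 -0.725  0.001] w 56.7 F [-0.1 -0.1  0.9] j6 -0.417
shift m [ 0.0003 -0.0018  0.0005]
t: 16.9
tool_pos: [481.7, 289.1, 237.6]
eef_rot: [0.65, -0.65, 0.279, -0.279]
contact_force: [-0.4, 0.9, -0.1]
width: 24.5
t 16.9 tcp [481.7 289.1 237.6] zaxis deg 43.5 tilt [ 0.688 -0.726 -0.   ] w 24.5 F [-0.4  0.9 -0.1] j6 -0.417
shift m [ 0.0005 -0.0024  0.0007]
```

```bash
python3 -m inch '[[0.0028,0,0.0212,0],[0.0082,0,0.0198,0],[0.013,0,0.017,0],[0.017,0,0.013,0],[0.0198,0,0.0082,0],[0.0212,0,0.0028,0],[0,0,0,0],[0,0,0,0],[0,0,0,0],[0,0,0,0]]' 
python3 - <<'E'
from h import *
rel([538+82*np.cos(np.radians(43.5)),230.5+82*np.sin(np.radians(43.5)),237.6]); P=cloud(grab('top','t6'));grab('side','s6')
from m import *
for a in [(40,75,690,213,70),(93,112,672,92,65)]:
        r,k,z,mn,q=rect(P,*a); print(k,round(float(z),2))
E
```

```text
t: 18.15
tool_pos: [597.4, 286.3, 237.8]
eef_rot: [0.65, -0.65, 0.279, -0.279]
contact_force: [1.4, 0.5, 1.3]
width: 24.6
t 18.15 tcp [597.4 286.3 237.8] zaxis deg 43.5 tilt [ 0.689 -0.725  0.   ] w 24.6 F [1.4 0.5 1.3] j6 -0.481
shift m [-0.0004  0.0002  0.0005]
1997 57.92
1523 102.81
```

View pics/s6.png

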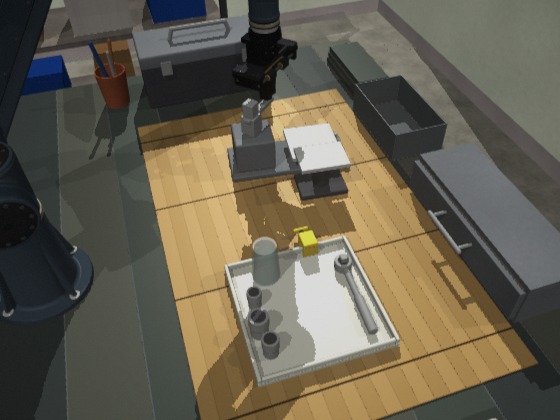

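```bash
python3 -m inch '[[0.0212,0,-0.0028,0],[0.0198,0,-0.0082,0],[0.017,0,-0.013,0],[0.013,0,-0.017,0],[0.0082,0,-0.0198,0],[0.0028,0,-0.0212,0],[-0.0028,0,-0.0212,0],[-0.0082,0,-0.0198,0],[-0.013,0,-0.017,0],[-0.017,0,-0.013,0]]' 
python3 - <<'E'
from m import *
rel([538+82*np.cos(np.radians(-106.5)),230.5+82*np.sin(np.radians(-106.5)),237.6]); P=cloud(grab('top','t7'))
for a in [(40,120,690,213,70),(93,112,672,92,55)]:
        r,k,z,mn,q=rect(P,*a); print(k,round(float(z),2))
E
```

```text
t: 19.5
tool_pos: [515.3, 150.9, 237.6]
eef_rot: [0.651, -0.648, 0.279, -0.281]
contact_force: [4.8, 9.5, -6.8]
width: 24.8
t 19.5 tcp [515.3 150.9 237.6] zaxis deg 43.3 tilt [ 0.686 -0.727  0.001] w 24.8 F [ 4.8  9.5 -6.8] j6 -0.683
shift m [-0.0011 -0.      0.0002]
900 68.0
1255 102.77
```

```bash
python3 -m inch '[[-0.0198,0,-0.0082,0],[-0.0212,0,-0.0028,0],[-0.0212,0,0.0028,0],[-0.0198,0,0.0082,0],[-0.017,0,0.013,0],[-0.013,0,0.017,0],[-0.0082,0,0.0198,0],[-0.0028,0,0.0212,0],[0.0028,0,0.0212,0],[0.0082,0,0.0198,0]]' 
python3 - <<'E'
from m import *
a=np.radians(103.5);rel([538+82*np.cos(a),230.5+82*np.sin(a),237.6]); P=cloud(grab('top','t8'));grab('side','s8')
for a in [(40,120,690,213,70),(93,112,672,92,55)]:
        r,k,z,mn,q=rect(P,*a); print(k,round(float(z),2))
E
```

```text
t: 20.8
tool_pos: [516.8, 309.9, 237.8]
eef_rot: [-0.649, 0.65, -0.281, 0.277]
contact_force: [-3.1, 0.7, 1.1]
width: 24.8
t 20.8 tcp [516.8 309.9 237.8] zaxis deg 43.5 tilt [ 0.689 -0.725 -0.003] w 24.8 F [-3.1  0.7  1.1] j6 -0.406
shift m [0.0012 0.0002 0.0017]
2059 78.42
1258 102.83
```

View pics/s8.png

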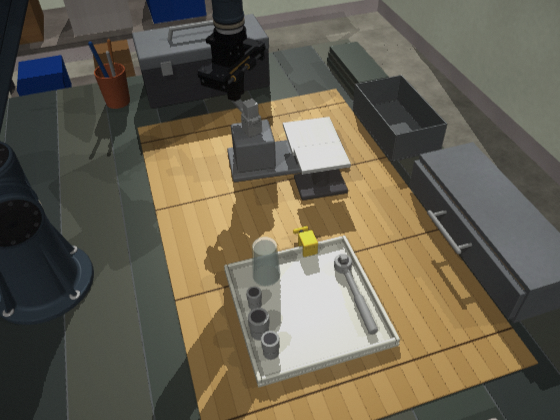

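```bash
python3 -m inch '[[0.013,0,0.017,0],[0.017,0,0.013,0],[0.0198,0,0.0082,0],[0.0212,0,0.0028,0],[0.0212,0,-0.0028,0],[0.0198,0,-0.0082,0],[0.017,0,-0.013,0],[0.013,0,-0.017,0],[0.0082,0,-0.0198,0],[0.0028,0,-0.0212,0]]' 
python3 -m inch '[[-0.0028,0,-0.0212,0],[-0.0082,0,-0.0198,0],[-0.013,0,-0.017,0],[-0.017,0,-0.013,0],[-0.0198,0,-0.0082,0],[-0.0212,0,-0.0028,0],[-0.0212,0,0.0028,0],[-0.0198,0,0.0082,0],[0,0,0,0],[0,0,0,0]]' 
python3 - <<'E'
from m import *
a=np.radians(-166.5);rel([538+82*np.cos(a),230.5+82*np.sin(a),237.6]); 
for n in ['top','side']:
  P=cloud(grab(n,n+'9'))
  for a in [(70,120,690,213,55),(93,112,672,92,50)]:
        r,k,z,mn,q=rect(P,*a); print(k,round(float(z),2))
E
```

```text
t: 22.15
tool_pos: [592.7, 169.1, 237.2]
eef_rot: [0.65, -0.649, 0.281, -0.278]
contact_force: [-2.2, 5.9, -0.2]
width: 24.8
t: 23.4
tool_pos: [458.0, 209.9, 237.7]
eef_rot: [-0.649, 0.65, -0.279, 0.279]
contact_force: [1.1, 0.5, 1.2]
width: 24.1
t 23.4 tcp [458.  209.9 237.7] zaxis deg 43.5 tilt [ 0.688 -0.725 -0.   ] w 24.1 F [1.1 0.5 1.2] j6 -0.551
shift m [-0.0009  0.0001  0.0012]
1351 97.28
1105 102.85
845 96.94
861 102.29
```

```bash
python3 -m inch '[[-0.017,0,0.013,0],[-0.013,0,0.017,0],[-0.0082,0,0.0198,0],[-0.0028,0,0.0212,0],[0.0028,0,0.0212,0],[0.0016,0,0.0055,0],[0,0,0,0],[0,0,0,0],[0,0,0,0],[0,0,0,0]]' 
python3 - <<'E'
from m import *
rel([538,230.5,237.6]); 
for n in ['top','side']:
  P=cloud(grab(n,n+'10'))
  for a in [(70,120,690,213,55),(93,112,672,92,50)]:
        r,k,z,mn,q=rect(P,*a); print(k,round(float(z),2))
E
```

```text
t: 24.75
tool_pos: [503.3, 304.7, 237.8]
eef_rot: [0.65, -0.649, 0.28, -0.279]
contact_force: [-2.0, 4.0, 2.4]
width: 24.6
t 24.75 tcp [503.3 304.7 237.8] zaxis deg 43.4 tilt [ 0.687 -0.726 -0.003] w 24.6 F [-2.   4.   2.4] j6 -0.406
shift m [ 0.0778  0.     -0.0258]
1374 102.74
1099 102.71
846 102.53
869 102.2
```

```bash
python3 -m inch '[[0,0,0,0],[0,0,0,0],[0,0,0,0],[0,0,0,0],[0,-0.01,0,0],[0,-0.02,0,0],[0,-0.03,0,0],[0,-0.03,0,0],[0,-0.03,0,0],[0,0,0,0]]' 0.2
python3 -m inch '[[-0.03,0,0,0],[-0.05,0,0,0],[-0.05,0,0,0],[-0.02,0,0,0],[0,0,0,0],[0,0,0,0],[0,0,0,0],[0,0,0,0],[0,0,0,0],[0,0,0,0]]'
python3 - <<'E'
from m import *
rel([538,230.5,237.6]); 
for n in ['top','side']:
  P=cloud(grab(n,n+'11'))
  for a in [(70,120,690,213,55),(93,112,672,92,50),(188,204,538,230,22),(205,225,502,304,30)]:
        r,k,z,mn,q=rect(P,*a); print(n,np.round(r[0],1),k,round(float(z),2))
E
```

```text
t: 26.1
tool_pos: [505.2, 304.8, 361.0]
eef_rot: [0.651, -0.648, 0.277, -0.281]
contact_force: [0.5, -0.1, -1.2]
width: 52.2
t: 27.35
tool_pos: [401.0, 412.9, 357.7]
eef_rot: [0.65, -0.65, 0.279, -0.279]
contact_force: [0.4, 0.6, 0.8]
width: 52.1
t 27.35 tcp [401.  412.9 357.7] zaxis deg 43.5 tilt [ 0.688 -0.726  0.   ] w 52.1 F [0.4 0.6 0.8] j6 -0.153
shift m [ 0.2266  0.1201 -0.0261]
top [689.5 213. ] 1366 102.85
top [672.   92.5] 1109 102.85
top [536.7 231.2] 177 196.3
top [501.8 304.8] 108 216.32
side [689.8 212.6] 855 102.48
side [672.   89.4] 866 102.2
side [536.5 227.3] 121 195.39
side [500.3 301.6] 76 213.67
```

View pics/side11.png

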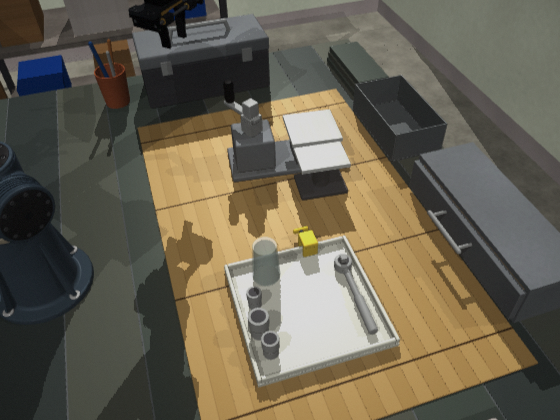

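The image shows the crank seated (block at about (249,108), top at z≈196), the platform flush with the stand (centres near (312,130) and (323,155)), and the tray contents unmoved.

```bash
python3 -c "
from rig import *
print(finish_job())"
```

```text
the job is handed in; nothing more can be done
None
```

The crank is out of the tray and seated on the lift's shaft, and the lift is wound about two turns clockwise until the platform is level with the stand. The job is handed in, after 27 s of robot time. `finish_job()` reports no verdict, so the results below come from my own last checks:

- **Level:** both tops measured 102.85 mm in the top camera. The side camera read 102.5 mm for the platform and 102.2 mm for the stand, so they agree within 0.3 mm (4 mm is allowed).
- **Crank seating:** the top of the grip block measured 195.4 to 196.3 mm, against 196 mm when fully home. Its centre is within about 1.5 mm of the shaft axis in the top camera. The side camera put it about 3 mm further to the right (−y). It read other objects 1 to 5 mm to that side too, so I took this as calibration error.
- **Stand:** it stayed where it was, with less than 1 mm of change in either camera's centre. The exception is the side camera's x reading, which moved 1.5 mm and is within its noise.
- **Other things in the tray:** they looked unmoved in the last side picture; I did not measure them again.
- **Gripper:** it is open and well clear of everything, with only noise on the force sensor.

One reading I could not explain is that the gripper showed about 36.5 mm while holding the 30 mm grip block. The lift and fit still went without trouble, and it read 24.5 mm on the 25 mm handle.

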